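# Clamp a plaster cast with the fine knob

## Task

Stand the yellow plaster cast in the open clamp, teeth up and with its long sides facing the two jaws, let go of it, and then turn only the slim inner (silver) knob clockwise until the jaws hold the cast snugly: about 10 N, which you must feel, since plaster chips if it is squeezed hard. The black outer ring under that knob is already set and must not turn, and everything else on the bench stays where it is.

Things in the scene. Friction and masses are not known exactly. Their poses are not given: they have to be found in the camera images.
- cast: the yellow plaster cast (0.12 kg, loose): a block 46 mm long (its x), 34 mm thick (its y), 32 mm high with a row of teeth on top, 40 mm in all. Origin: centre of its underside; z up.
- cast_mid (a point): centre of the yellow cast, half-way up (20 mm above its underside); axes as cast. Take it by its two ends (46 mm apart, along its x), so that its long sides stay free for the jaws.
- pocket (a point): place for the cast on the bolted-down clamp's flat floor, 12 mm above the bench. z up; y is the jaws' direction, from the fixed jaw to the moving jaw and on to the knobs; x lies along the jaw faces (34 mm wide, less than the cast's length). Jaws reach 34 mm above the floor. With the cast centred here and its x along this x (either way), 3 to 12 mm are free at each jaw.
- fixed_jaw (a point): middle of the fixed jaw's steel face at floor height, 29.5 mm from pocket towards -y; axes as there. A wooden packing plate stands 1 to 9.5 mm proud of this face towards +y: how much is not measured, so where the cast stops must be felt.
- jaw_pad: black pad on the moving (blue) jaw; origin in its cast-side face at the lower edge, 24 to 27.5 mm from pocket towards +y at the start. It moves towards -y by 7 mm per radian of the inner knob, pushes the cast along the floor until it meets the packing, then yields on a spring of 6 N per mm: about 10 N after 0.24 rad of further turning, too hard (24 N) after 0.57 rad.
- fine_knob (a joint): angle of the inner knob, rad; grows clockwise seen from above, which closes the jaw. Starts at 0 to 0.5 (open); 1.6 to 3.5 rad are needed, so re-grip. It is stiff: 0.16 N m of steady friction, so it stays where left. Each newton of squeeze adds 0.007 N m against closing: 0.23 N m at 10 N while turning (held still, friction may act either way).
- knob_grip (a point): on the knobs' upright common axis, at the height to grip the inner knob; axes as pocket. The inner knob is a plain knurled silver cylinder, 26 mm in diameter and 32 mm tall; its top lies 8 mm above this point and the top of the outer ring 24.5 mm below it. Fingertips must stay above the ring.
- ring_mark (a point): orange mark on top of the black outer ring (60 mm in diameter, 13 mm tall, coaxial with the inner knob), 28 mm from the axis. The ring turns very easily (0.02 N m) and shifts a red height pointer at the clamp's side. Leave it as it is: it counts as moved when this mark has shifted 4 mm.
- pink_cast_mid (a point): centre of another cast, pink, same size: not to be used, leave it.
- red_jar: red jar, 40 mm in diameter, 70 mm tall; origin at the underside. Leave.
- amber_jar: amber jar, same size. Leave.
- bowl: white mixing bowl, 120 mm across, 50 mm tall. Leave.
- spatula: wax spatula, 180 mm long. Leave.
- brush: blue-handled brush, 170 mm long. Leave.
- bur_stand: brass bur stand, 56 mm across, 18 mm high. Leave.

How it is judged (in metres and radians):
On the way, in this order (a step that is already met when the one before it is completed fails the run):
1. the yellow cast stands in the clamp between the open jaws, let go of (x of cast_mid in the frame of pocket between -0.012 and 0.012 m and y of cast_mid in the frame of pocket between -0.014 and 0.009 m and z of cast_mid in the frame of pocket between 0.017 and 0.023 m and angle between cast_mid's own z axis and vertical below 0.08 rad and contact force between the fingers and cast below 0.1 N and contact force between jaw_pad and cast below 2 N), for 0.2 s.
2. the jaw squeezes the cast with at least 5 N (contact force between jaw_pad and cast above 5 N), for 0.3 s.
At the end, for the whole second after the job is handed in: Yellow cast upright and at rest on the clamp floor (height within 3 mm; within 12 mm of the pocket along the jaws, -14 to +9 mm across; flush with the jaws within 0.08 rad), squeezed by the pad with 5 to 16 N; the outer ring's mark within 4 mm of its start (x of cast_mid in the frame of pocket between -0.012 and 0.012 m and y of cast_mid in the frame of pocket between -0.014 and 0.009 m and z of cast_mid in the frame of pocket between 0.017 and 0.023 m and angle between cast_mid's own z axis and vertical below 0.08 rad and angle between the x axis of cast_mid and the x axis of pocket, either way round below 0.08 rad and contact force between jaw_pad and cast between 5 and 16 N and distance of ring_mark from where it was at the start of the episode below 0.004 m and linear speed of cast below 0.01 m/s); the robot touches nothing.
It fails at once if the cast is squeezed by the jaw with more than 24 N (contact force between jaw_pad and cast above 24 N).
It fails at once if the outer ring is turned (its mark shifts 4 mm or more) (distance of ring_mark from where it was at the start of the episode above 0.004 m).
It fails at once if a bystander is shifted by more than 20 mm (distance of any of pink_cast_mid, red_jar, amber_jar, bowl, spatula, brush, bur_stand from where it was at the start of the episode above 0.02 m).
It also fails if it takes over 72 s, if anything falls off the work surface, if the arm or the gripper's body presses on something with over 40 N, if the wrist force passes 120 N, or if a joint passes its speed limit or range.

## Robot

A 6-joint arm with a two-finger parallel gripper is mounted at the origin on the work surface. World frame = base frame: x ahead of the robot, y to its left, z up, the work surface at z = 0. Lengths are in mm, angles in rad, forces in N, time in s.
With the tool pointing down it reaches from about 325 to 875 mm from the base axis. Payload 4.4 kg.
Tool frame: the origin (TCP) lies on the mounting face of the last link; the fingertips stand 173 mm ahead of it and the grasp point (between the pads) lies 155 mm ahead of it; z points along the fingers, y is the direction in which the jaws open and shut (so a half turn about z gives the same grasp; the last joint's range is limited). The gripper opens to 85 mm and grips with 20 to 120 N. Pads are 22 mm wide; open, the fingers measure 114 mm over their backs; the gripper's body (76 mm by 85 mm) begins 54 mm behind the grasp point. The pads swing forward as they close: fully open they stand 13 mm farther back than shut.
Start: joints at [1.2, 0.207, 1.542, -0, 1.393, -0.15], TCP at [125.941, 561.042, 404.682] pointing down, gripper open.
Joint ranges: [-2.73, 2.73], [-0.86, 2.22], [0.23, 2.46], [-1.11, 4.25], [0.08, 2.63], [-2.82, 2.82]. Speed limits (rad/s): [2.79, 2.79, 3.14, 3.14, 3.14, 3.14].

## Interface

Orientations are given as a 3x3 rotation matrix whose columns are the frame's x, y, z axes.
In Python, from rig import status, capture, get_calibration, ticket gives the robot as it stands.
- The arm moves only by the tool play_rows, never from a script. Its arguments are lists of equal length, an entry for each row: "linear": the shift along the tool's x, y, z each as a share of 250 mm, from -1 to 1, a list of three; "dr": the turn, a rotation vector about the tool's x, y, z each as a share of 180 degrees, from -1 to 1, a list of three. A call has 1 to 12 rows; each row is the pose to reach, as a shift and turn from the pose commanded when the call began, along the tool's axes at that moment, turning the shorter way round; what a row does not reach only later rows make up. A row lasts 1/8 s, in which the tool goes at most 62.5 mm and 10.7 degrees, less where a joint would pass 70% of its speed; a pose out of reach is approached as far as the arm can. A call with a number of a shift or a turn outside -1 to 1 is refused whole. A call with a gripper value outside its range is refused whole. "gripper" is the opening, from -1 (shut) to 1 (fully open), set as the call begins (left out, the last holds). The fingers move at their own pace and stop on an object; the grip force is fixed at half the most. Time passes only in rows, so rows that repeat a pose let the fingers close. It gives the time, the measured TCP pose, the force and the opening at its end, in the units of the state.
- status.observe(): the state, without advancing time (a new reading comes with each control period).
- capture(name): name is "side" or "top" or "wrist"; returns the picture (480x640x3 uint8, red, green, blue); there is no depth.
- get_calibration(name): a dict with "K" (3x3 intrinsics, pixels), "view" (4x4, takes a point from world to camera coordinates); the wrist camera has in their place "tool_from_camera" (4x4, takes a point from camera to tool coordinates, whose origin is the TCP and whose axes are the flange's). Camera axes: x right, y down, z forward; pixel columns grow to the right and rows downward; lengths in mm; the calibration is good to about 2 mm. A picture is of the moment at which its call begins: read the wrist's pose just before it. get_calibration takes no time and is no camera call.
- ticket.close_job(): hands the job in, once; it reports no verdict.
The state is a dict: "t": time; "joint_positions": joint angles; "qd": joint speeds; "joint_torque": joint torques, N m; "tool_pos": TCP position; "orientation": TCP orientation; "contact_force": force on the tool from outside, world axes, zero at the start; "torque": the same for the moment, N m; "grip_width": finger opening in mm.
Only numpy, scipy, OpenCV 4.12 (cv2) and the standard library are available. Lean on these libraries where they do the work, as an engineer would, in place of code of your own. Each camera call takes 0.05 s, during which the arm holds its last target.

## Working session

There is one attempt and no reset: what is moved stays moved. The work goes in short steps, Python scripts to look and compute and a tool call to move; the robot and the scene stay as the last step left them, time stands still between calls to the robot, and variables do not carry over. Pictures are saved under pics/ and viewed, and the job is handed in when it is done.

Besides the shell and the picture viewer there is one more tool, called after "Request:" as a command line: name --argument value ..., lists and objects as JSON in quotes. play_rows: Moves the arm, as the interface text tells. Its arguments: {"type":"object","properties":{"linear":{"type":"array","items":{"type":"array","items":{"type":"number"}}},"dr":{"type":"array","items":{"type":"array","items":{"type":"number"}}},"gripper":{"type":"number"}},"required":["linear","dr"]}

```bash
ls; mkdir -p pics
python3 - <<'E'
from rig import status,capture,get_calibration
import cv2
s=status.observe(); print(s)
for n in("side","top","wrist"):
    im=capture(n); cv2.imwrite(f"pics/{n}0.png",im[:,:,::-1]); print(n,get_calibration(n))
E
```

```text
pics
{'t': 0.0, 'joint_positions': array([ 1.19945975e+00,  2.07471410e-01,  1.54297821e+00,  3.18627825e-06,
        1.39349172e+00, -1.50506462e-01]), 'qd': array([ 9.99158041e-04, -5.59155979e-04,  8.59571988e-04,  1.57344479e-03,
       -1.88476846e-03, -1.81814715e-05]), 'joint_torque': array([-1.03143881e-03, -3.83022130e+01, -2.91598767e+01, -1.94852796e-04,
        1.05011617e-02,  3.48521689e-05]), 'tool_pos': array([125.8283261 , 560.69013476, 403.48459175]), 'orientation': array([[-9.75715682e-01,  2.19039215e-01, -8.55168765e-04],
       [ 2.19040596e-01,  9.75713294e-01, -2.18746667e-03],
       [ 3.55258551e-04, -2.32166221e-03, -9.99997242e-01]]), 'contact_force': array([ 0.47781978, -0.56611419, -0.01159177]), 'torque': array([ 0.00210904, -0.01067249,  0.01758655]), 'grip_width': 85.5567082509257}
side {'K': array([[521.13515297,   0.        , 318.79765161],
       [  0.        , 521.13515297, 242.30642921],
       [  0.        ,   0.        ,   1.        ]]), 'view': array([[-9.97757655e-01, -6.58729941e-02, -1.18494785e-02,
         5.58950793e+02],
       [-3.0590
[... 585 characters left out ...]
       [ 5.14347558e-02, -1.56547661e-02, -9.98553651e-01,
         1.23708428e+03],
       [ 0.00000000e+00,  0.00000000e+00,  0.00000000e+00,
         1.00000000e+00]])}
wrist {'K': array([[342.83362801,   0.        , 320.98480497],
       [  0.        , 342.83362801, 241.34005884],
       [  0.        ,   0.        ,   1.        ]]), 'tool_from_camera': array([[-1.19650077e-03, -9.58647109e-01, -2.84594955e-01,
         7.23185136e+01],
       [ 9.99998787e-01, -8.63233897e-04, -1.29644829e-03,
         5.19476182e-01],
       [ 9.97164392e-04, -2.84596161e-01,  9.58646979e-01,
         3.15794231e+01],
       [ 0.00000000e+00,  0.00000000e+00,  0.00000000e+00,
         1.00000000e+00]])}
```

View pics/top0.png

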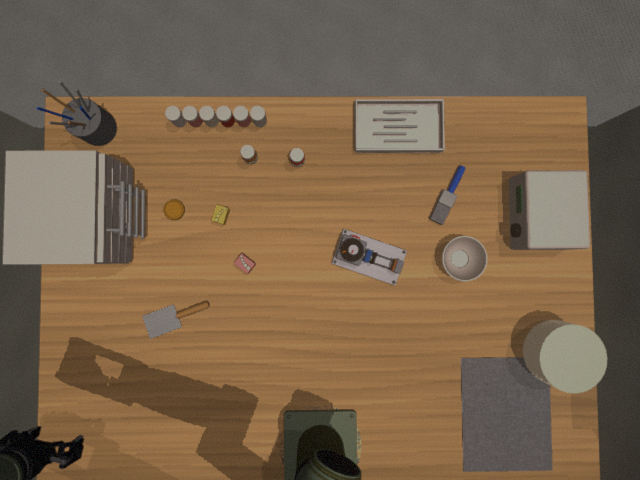

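View pics/side0.png

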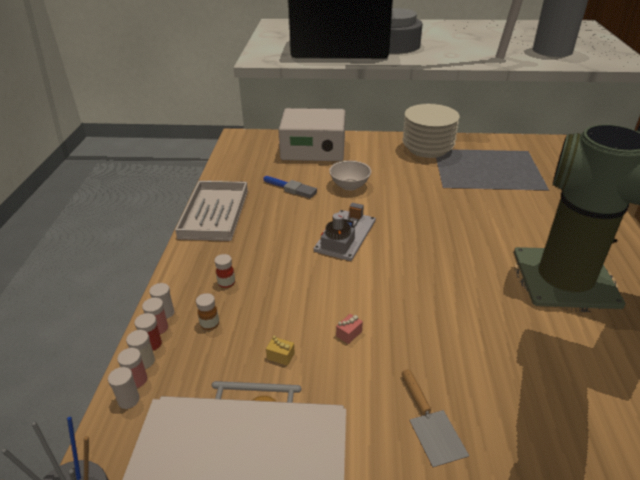

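View pics/wrist0.png

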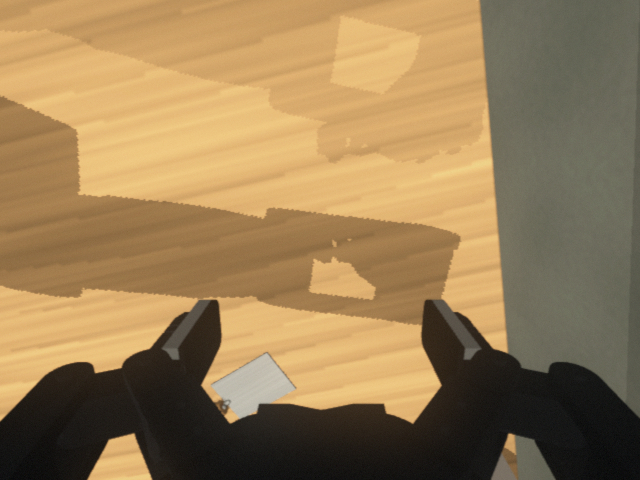

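The top view shows the yellow cast at about (220,214), the pink one at (244,262), and the clamp around (368,257) with its knob at (350,248). I'll zoom in on these.

Run:
```python
import cv2,numpy as np
t=cv2.imread("pics/top0.png")
a=cv2.resize(t[222:292,322:412],None,fx=8,fy=8,interpolation=cv2.INTER_CUBIC)
b=cv2.resize(t[190:240,190:260],None,fx=8,fy=8,interpolation=cv2.INTER_CUBIC)
cv2.imwrite("pics/t_clamp.png",a);cv2.imwrite("pics/t_cast.png",b)
s=cv2.imread("pics/side0.png")
cv2.imwrite("pics/s_clamp.png",cv2.resize(s[195:265,305:385],None,fx=8,fy=8,interpolation=cv2.INTER_CUBIC))
```

```text
(no output)
```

View pics/t_clamp.png

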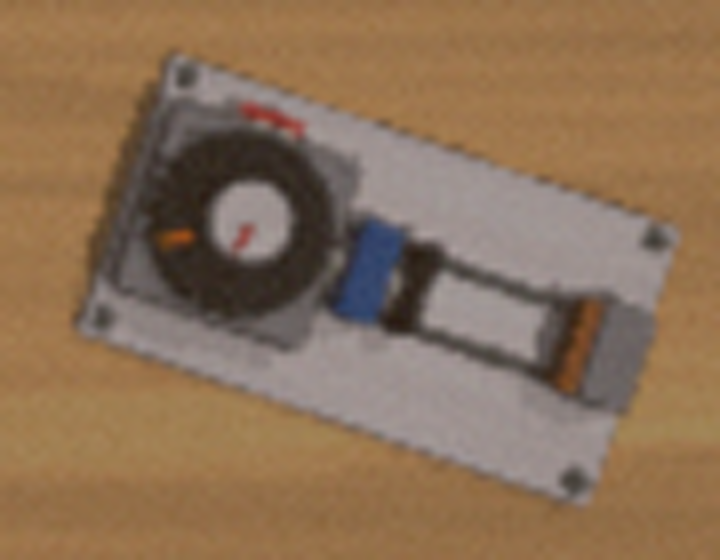

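View pics/t_cast.png

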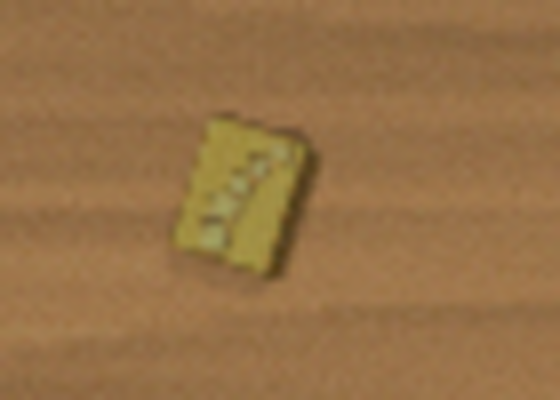

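View pics/s_clamp.png

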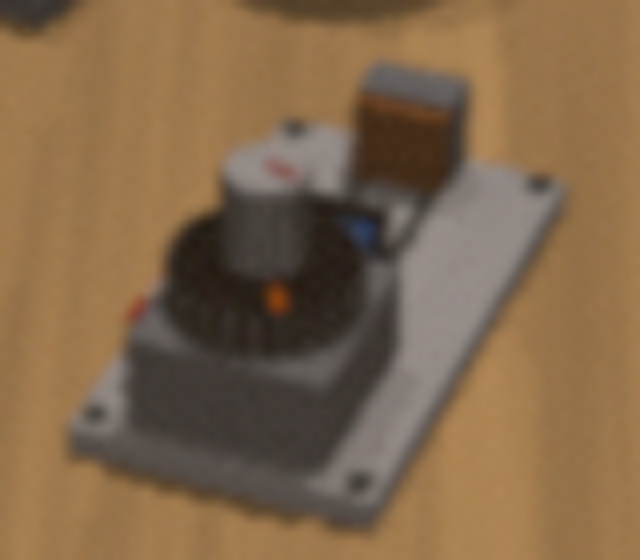

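Cast stands teeth up. The clamp's y axis runs from the brown packing (lower right) to the knob (upper left). Next are coarse positions.

```bash
cat > h.py <<'E'
import numpy as np,cv2
from rig import status,capture,get_calibration
def ray(n,uv,st=None):
    c=get_calibration(n);K=c["K"]
    d=np.linalg.solve(K,np.array([uv[0],uv[1],1.]))
    if n=="wrist":
        T=c["tool_from_camera"];R=st["orientation"];p=st["tool_pos"]
        return R@T[:3,3]+p, R@T[:3,:3]@d
    V=c["view"];R=V[:3,:3];return -R.T@V[:3,3],R.T@d
def onz(n,uv,z,st=None):
    o,d=ray(n,uv,st);return o+d*(z-o[2])/d[2]
def proj(n,P,st=None):
    c=get_calibration(n)
    if n=="wrist":
        T=c["tool_from_camera"];q=st["orientation"].T@(np.asarray(P)-st["tool_pos"]);x=T[:3,:3].T@(q-T[:3,3])
    else: x=c["view"][:3,:3]@P+c["view"][:3,3]
    x=c["K"]@x;return x[:2]/x[2]
def tri(r1,r2):
    A=[];b=[]
    for o,d in(r1,r2):
        d=d/np.linalg.norm(d);M=np.eye(3)-np.outer(d,d);A.append(M);b.append(M@o)
    x=np.linalg.lstsq(np.vstack(A),np.hstack(b),rcond=None)[0]
    return x,[np.linalg.norm(A[i]@x-b[i]) for i in(0,1)]
def shot(n,name):
    st=status.observe();im=capture(n);cv2.imwrite(f"pics/{name}.png",im[:,:,::-1]);return st,im
E
python3 - <<'E'
from h import *
np.set_printoptions(precision=1,suppress=True)
q=lambda pts,o:[np.array(p)/8+np.array(o) for p in pts]
c=[onz("top",p-0.5+.06,32) for p in q([(213,118),(310,142),(272,275),(176,245)],(190,190))]
print("cast",np.array(c),np.mean(c,0),[np.linalg.norm(c[i]-c[i-1]) for i in range(4)])
c=[onz("top",p-.44,12) for p in q([(185,75),(655,237),(573,480),(102,317)],(322,222))]
print("screws",np.array(c)[:,:2],np.mean(c,0),[np.linalg.norm(c[i]-c[i-1]) for i in range(4)])
a=ray("top",q([(250,222)],(322,222))[0]-.44);b=ray("side",q([(266,168)],(305,195))[0]-.44)
print("knobtop",tri(a,b))
E
```

```text
cast [[646.8 271.5  32. ]
 [638.6 239.3  32. ]
 [594.4 251.7  32. ]
 [604.5 283.5  32. ]] [621.1 261.5  32. ] [np.float64(43.91392027437546), np.float64(33.15477504252416), np.float64(45.92338180178777), np.float64(33.32944359906444)]
screws [[ 575.4  -71. ]
 [ 519.7 -229.3]
 [ 438.1 -200.3]
 [ 493.9  -42.2]] [ 506.8 -135.7   12. ] [np.float64(86.37717100178723), np.float64(167.85687652648372), np.float64(86.55945283784051), np.float64(167.6625451226674)]
knobtop (array([521.6, -84.7,  96.7]), [np.float64(1.7908230368173261), np.float64(1.7908230368176605)])
```

```bash
cat >> h.py <<'E'
from scipy.spatial.transform import Rotation as Rn
def Rdown(yaw):
    y=np.array([np.cos(yaw),np.sin(yaw),0]);z=np.array([0,0,-1.]);return np.column_stack([np.cross(y,z),y,z])
def delta(p,yaw):
    s=status.observe();R=s["orientation"]
    l=R.T@(np.asarray(p,float)-s["tool_pos"])/250
    r=Rn.from_matrix(R.T@Rdown(yaw)).as_rotvec()/np.pi
    print("lin",l.round(4),"dr",r.round(4),"t",round(s["t"],2));
E
python3 - <<'E'
from h import *
delta([621,261.5,310],np.radians(-15.6))
E
```

```text
lin [-2.1949 -0.7336  0.3756] dr [-5.000e-04  4.000e-04  5.164e-01] t 0.15
```

Request:
play_rows --linear '[[-0.2,-0.067,0.03],[-0.45,-0.15,0.08],[-0.7,-0.23,0.12],[-0.95,-0.32,0.16],[-1,-0.334,0.17],[-1,-0.334,0.17]]' --dr '[[0,0,0.05],[0,0,0.1],[0,0,0.16],[0,0,0.22],[0,0,0.26],[0,0,0.28]]' --gripper 1

```text
t: 0.9
tool_pos: [353.4, 423.2, 361.1]
orientation: [[-0.447, 0.894, -0.001], [0.894, 0.447, -0.001], [-0.001, -0.002, -1.0]]
contact_force: [-0.1, -0.1, -0.4]
grip_width: 85.6
```

Run:
```python
from h import *
delta([621,261.5,310],np.radians(-15.6)); print(status.observe()["tool_pos"])
```

```text
lin [-1.0571  0.6681  0.2044] dr [-0.0004  0.0004  0.2343] t 0.9
[353.43412414 423.19580116 361.14439933]
```

Request:
play_rows --linear '[[-0.2,0.13,0.04],[-0.4,0.25,0.08],[-0.6,0.38,0.12],[-0.8,0.5,0.16],[-0.97,0.62,0.19],[-1,0.668,0.2],[-1,0.668,0.2],[-1,0.668,0.2]]' --dr '[[0,0,0.05],[0,0,0.1],[0,0,0.15],[0,0,0.2],[0,0,0.2343],[0,0,0.2343],[0,0,0.2343],[0,0,0.2343]]'

```text
t: 1.9
tool_pos: [612.6, 278.7, 312.1]
orientation: [[0.261, 0.965, -0.001], [0.965, -0.261, 0.0], [-0.0, -0.001, -1.0]]
contact_force: [-1.3, 0.2, -0.3]
grip_width: 85.1
```

Run:
```python
from h import *
st,im=shot("wrist","w1"); print(st["tool_pos"],st["qd"].round(3))
```

```text
[612.55007192 278.70097403 312.09520655] [ 0.009 -0.012  0.003 -0.004 -0.003 -0.001]
```

View pics/w1.png

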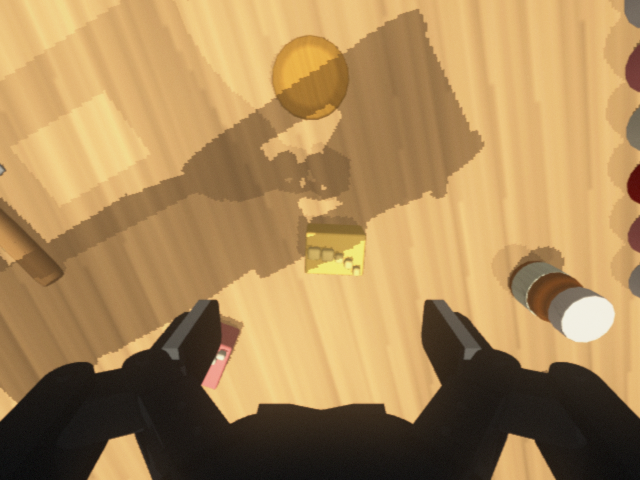

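The cast is at about (336,252), between the fingers. The pink cast lies near the left finger, at (222,355).

Run:
```python
import cv2,numpy as np
im=cv2.imread("pics/w1.png")
cv2.imwrite("pics/w1c.png",cv2.resize(im[205:295,285:385],None,fx=8,fy=8,interpolation=cv2.INTER_CUBIC)[:600])
```

```text
(no output)
```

View pics/w1c.png

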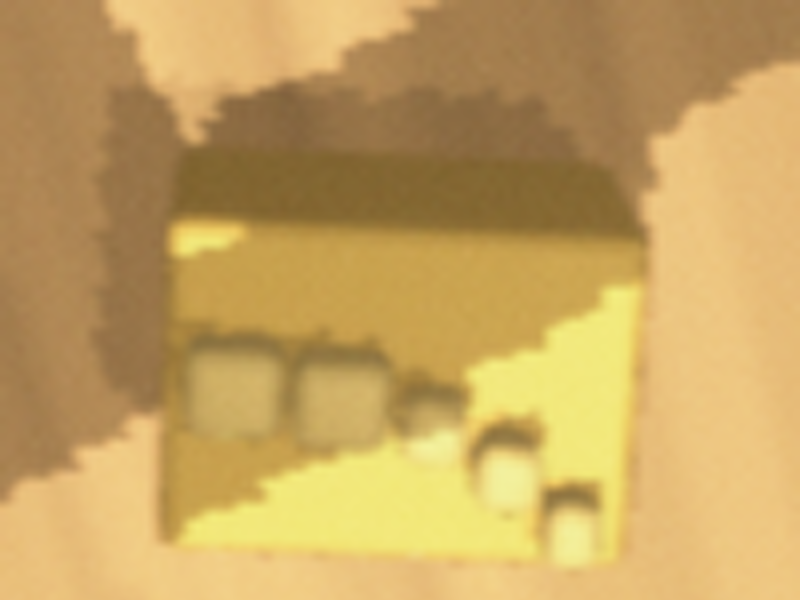

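Run:
```python
from h import *
np.set_printoptions(precision=2,suppress=True)
st=status.observe(); print(st["tool_pos"])
c=np.array([onz("wrist",(x/8+285-.44,y/8+205-.44),32,st) for x,y in[(172,222),(645,240),(625,558),(165,540)]])
print(c,c.mean(0),[np.linalg.norm(c[i]-c[i-1]) for i in range(4)])
for a,b in((0,1),(3,2)): print(np.degrees(np.arctan2(*(c[b]-c[a])[1::-1])))
for a,b in((3,0),(2,1)): print(np.degrees(np.arctan2(*(c[b]-c[a])[1::-1]))-90)
```

```text
[612.45 278.81 312.33]
[[602.97 287.46  32.  ]
 [645.45 274.14  32.  ]
 [636.3  243.31  32.  ]
 [593.54 256.82  32.  ]] [619.56 265.43  32.  ] [np.float64(32.056856231101094), np.float64(44.51948317117923), np.float64(32.16511069203556), np.float64(44.84410023063796)]
-17.40511937531244
-17.539182699924734
-17.105585146189952
-16.528538034816336
```

Run:
```python
from h import *
delta([619.6,265.4,265],np.radians(-17.2))
```

```text
lin [-0.0443  0.0417  0.1893] dr [-0.0002  0.      0.0116] t 1.95
```

Request:
play_rows --linear '[[-0.044,0.042,0.189],[-0.044,0.042,0.189],[-0.044,0.042,0.189]]' --dr '[[0,0,0.0116],[0,0,0.0116],[0,0,0.0116]]'

```text
t: 2.33
tool_pos: [620.5, 265.3, 266.0]
orientation: [[0.296, 0.955, 0.0], [0.955, -0.296, 0.001], [0.001, 0.0, -1.0]]
contact_force: [0.2, -0.1, 0.5]
grip_width: 85.1
```

Run:
```python
from h import *
st,im=shot("wrist","w2"); print(st["tool_pos"],st["qd"].round(3))
cv2.imwrite("pics/w2c.png",cv2.resize(im[190:310,270:400,::-1],None,fx=5,fy=5,interpolation=cv2.INTER_CUBIC)[:600])
```

```text
[620.51093557 265.25076938 265.96083946] [ 0.    -0.019 -0.031 -0.002 -0.006  0.001]
```

View pics/w2c.png

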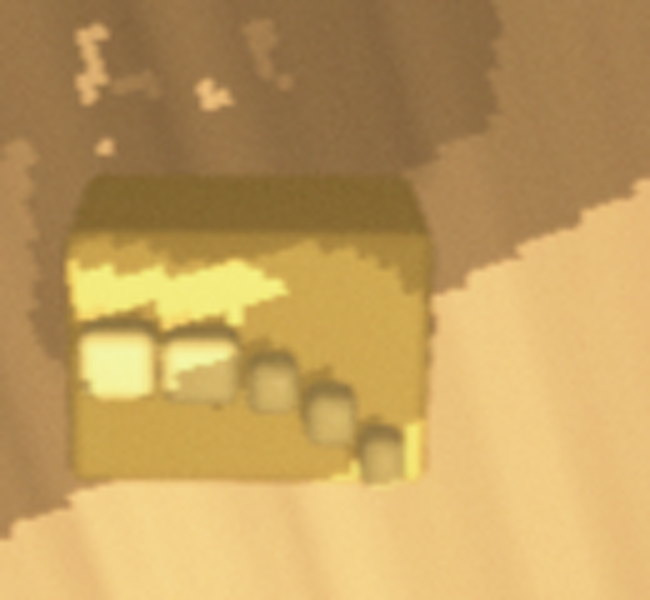

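Run:
```python
from h import *
np.set_printoptions(precision=2,suppress=True)
st=status.observe()
c=np.array([onz("wrist",(x/5+270-.4,y/5+190-.4),32,st) for x,y in[(68,233),(430,233),(425,480),(73,480)]])
print(c.mean(0),[np.linalg.norm(c[i]-c[i-1]) for i in range(4)], st["tool_pos"])
for a,b in((0,1),(3,2)): print(np.degrees(np.arctan2(*(c[b]-c[a])[1::-1])))
q=c.mean(0); delta([q[0],q[1],177],np.radians(-17.2))
```

```text
[620.5  265.06  32.  ] [np.float64(33.03505064775437), np.float64(44.63196478626059), np.float64(33.04362981018457), np.float64(45.331679278284035)] [621.05 265.32 266.94]
-17.31996977638435
-17.33166348956338
lin [-0.   -0.    0.36] dr [ 0. -0. -0.] t 2.38
```

Request:
play_rows --linear '[[-0.001,-0.001,0.12],[-0.001,-0.001,0.22],[-0.001,-0.001,0.3],[-0.001,-0.001,0.345],[-0.001,-0.001,0.36],[-0.001,-0.001,0.36]]' --dr '[[0,0,0],[0,0,0],[0,0,0],[0,0,0],[0,0,0],[0,0,0]]'

```text
t: 3.12
tool_pos: [621.0, 264.3, 175.5]
orientation: [[0.297, 0.955, 0.001], [0.955, -0.297, 0.0], [0.001, 0.001, -1.0]]
contact_force: [0.7, 0.7, 0.9]
grip_width: 85.8
```

Request:
play_rows --linear '[[0,0,0],[0,0,0],[0,0,0],[0,0,0],[0,0,0],[0,0,0]]' --dr '[[0,0,0],[0,0,0],[0,0,0],[0,0,0],[0,0,0],[0,0,0]]' --gripper -1

```text
t: 3.88
tool_pos: [621.2, 264.3, 175.9]
orientation: [[0.298, 0.955, 0.002], [0.955, -0.298, 0.001], [0.001, 0.001, -1.0]]
contact_force: [-0.3, -0.4, 6.1]
grip_width: 45.3
```

Run:
```python
from h import *
np.set_printoptions(precision=2,suppress=True)
for p in((575,340),(435,290),(505,315)): print(onz("top",(p[0]/8+322-.44,p[1]/8+222-.44),46))
# hover target
p=onz("top",(505/8+322-.44,315/8+222-.44),46)[:2]; print(p)
y=np.array([.332,.943]); h=p-40*y; print(h)
delta([h[0],h[1],360],np.radians(-19.4))
s=status.observe();print(s["contact_force"],s["grip_width"])
```

```text
[ 485.36 -195.62   46.  ]
[ 502.03 -149.83   46.  ]
[ 493.7  -172.72   46.  ]
[ 493.7  -172.72]
[ 480.42 -210.44]
lin [-1.98  0.03 -0.74] dr [ 0.   -0.    0.01] t 3.88
[-0.33 -0.38  6.1 ] 45.31764735879837
```

Request:
play_rows --linear '[[0,0,-0.08],[0,0,-0.25],[-0.1,0,-0.45],[-0.3,0,-0.63],[-0.5,0.01,-0.72],[-0.7,0.01,-0.74],[-0.9,0.01,-0.74],[-1,0.015,-0.74]]' --dr '[[0,0,0],[0,0,0],[0,0,0],[0,0,0],[0,0,0],[0,0,0],[0,0,0],[0,0,0.01]]'

```text
t: 4.88
tool_pos: [548.5, 22.2, 360.3]
orientation: [[0.33, 0.944, -0.001], [0.944, -0.33, -0.0], [-0.001, -0.001, -1.0]]
contact_force: [0.4, 0.2, -0.7]
grip_width: 45.0
```

Request:
play_rows --linear '[[-0.2,0.01,0],[-0.4,0.01,0],[-0.6,0.01,0],[-0.8,0.015,0],[-0.93,0.015,0],[-0.97,0.015,0],[-0.98,0.015,0],[-0.98,0.015,0]]' --dr '[[0,0,0],[0,0,0],[0,0,0],[0,0,0],[0,0,0],[0,0,0],[0,0,0],[0,0,0]]'

```text
t: 5.88
tool_pos: [473.4, -207.5, 359.9]
orientation: [[0.326, 0.945, -0.0], [0.945, -0.326, 0.001], [0.001, -0.0, -1.0]]
contact_force: [-0.3, -1.1, -1.3]
grip_width: 45.4
```

Run:
```python
from h import *
st,im=shot("wrist","w3"); print(st)
```

```text
{'t': 5.875, 'joint_positions': array([-5.80854393e-01,  1.25832089e-01,  1.73183904e+00,  5.41612477e-04,
        1.28443239e+00, -2.48442880e-01]), 'qd': array([ 0.01194599,  0.00226004, -0.00036088, -0.00026112, -0.00257349,
       -0.00019704]), 'joint_torque': array([-4.51177591e-01, -3.39676130e+01, -2.83951378e+01, -4.22351249e-02,
       -5.52599318e-03, -7.78903370e-03]), 'tool_pos': array([ 473.35312873, -207.50499143,  359.88333463]), 'orientation': array([[ 3.26468256e-01,  9.45208156e-01, -1.41944770e-04],
       [ 9.45207957e-01, -3.26468080e-01,  7.14654628e-04],
       [ 6.29156947e-04, -3.67479376e-04, -9.99999735e-01]]), 'contact_force': array([-0.26360965, -1.056998  , -1.2668311 ]), 'torque': array([0.0074313 , 0.00952897, 0.03184339]), 'grip_width': 45.373513422496494}
```

View pics/w3.png

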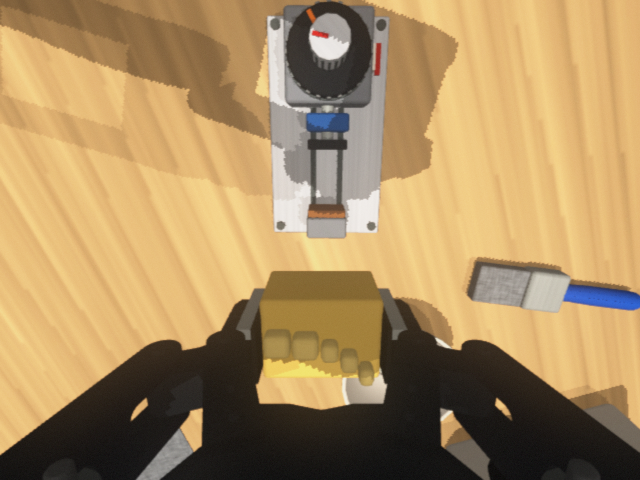

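The cast is held squarely. The clamp is fully visible: knob at (330,38), pad at (328,145), packing at (327,210). I'll move closer.

Request:
play_rows --linear '[[0.06,0.02,0.1],[0.06,0.02,0.2],[0.06,0.02,0.22],[0.06,0.02,0.22],[0.06,0.02,0.22]]' --dr '[[0,0,0],[0,0,0],[0,0,0],[0,0,0],[0,0,0]]'

```text
t: 6.55
tool_pos: [483.4, -196.0, 306.2]
orientation: [[0.327, 0.945, 0.002], [0.945, -0.327, -0.001], [-0.0, 0.002, -1.0]]
contact_force: [-0.0, -0.0, -1.4]
grip_width: 44.9
```

Run:
```python
from h import *
st,im=shot("wrist","w4"); np.save("w4st.npy",st,allow_pickle=True);print(st["tool_pos"],st["qd"].round(3))
cv2.imwrite("pics/w4c.png",cv2.resize(im[0:280,230:430,::-1],None,fx=3,fy=3,interpolation=cv2.INTER_CUBIC)[-600:])
cv2.imwrite("pics/w4d.png",cv2.resize(im[0:150,230:430,::-1],None,fx=4,fy=4,interpolation=cv2.INTER_CUBIC)[-600:])
```

```text
[ 483.39030776 -196.03401562  306.19904401] [-0.005 -0.004 -0.001  0.001 -0.001  0.002]
```

View pics/w4c.png

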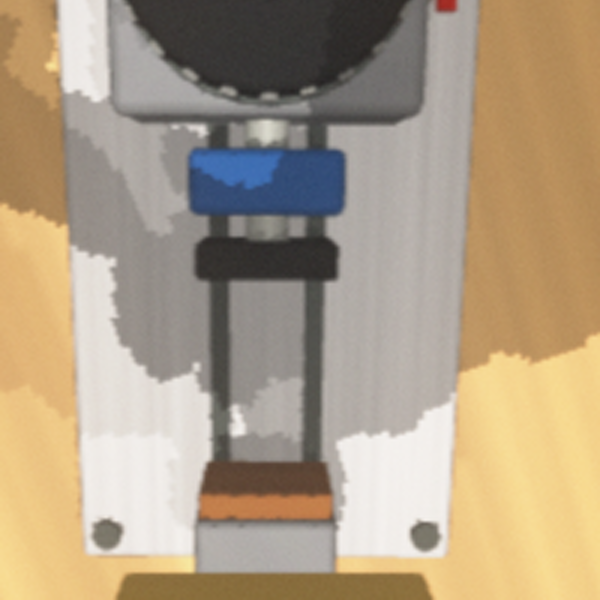

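View pics/w4d.png

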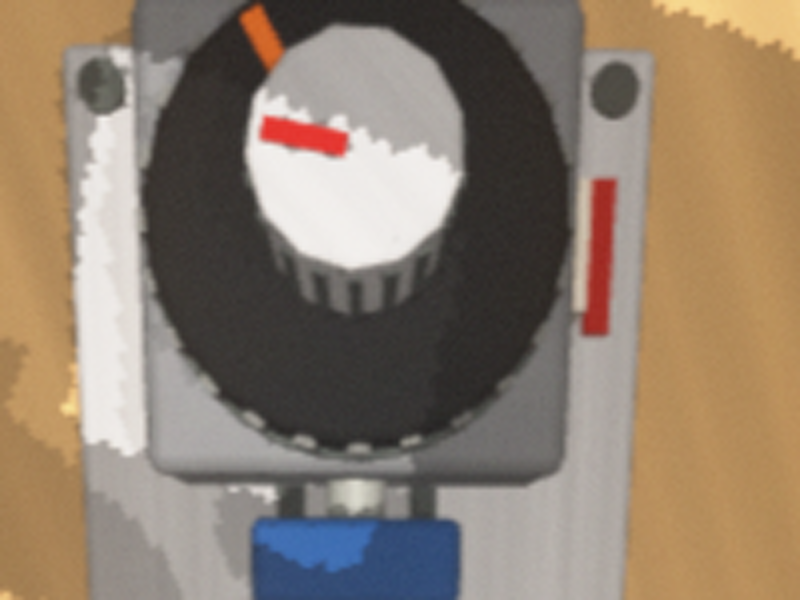

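Run:
```python
from h import *
np.set_printoptions(precision=2,suppress=True)
st=np.load("w4st.npy",allow_pickle=True).item()
W=lambda x,y,z:onz("wrist",(x/3+230-.33,y/3+80-.33,),z,st)
D=lambda x,y,z:onz("wrist",(x/4+230-.375,y/4-.375),z,st)
s=[W(107,533,12),W(425,535,12),D(614,90,12),D(101,84,12)]
print("screws",np.array(s)[:,:2],[np.linalg.norm(s[i]-s[i-1]) for i in range(4)])
y=(s[3]+s[2]-s[0]-s[1])[:2]; y/=np.linalg.norm(y); x=np.array([y[1],-y[0]])
x2=(s[1]+s[2]-s[0]-s[3])[:2];x2/=np.linalg.norm(x2)
print("y",y,"x",x,x2,"yaw x",np.degrees(np.arctan2(x[1],x[0])),np.degrees(np.arctan2(x2[1],x2[0])))
a=W(196,521,46);b=W(335,521,46);print("jaw",a,b,np.linalg.norm(a-b))
fm=((a+b)/2)[:2];pk=fm+29.5*y;print("pocket",pk)
pf=((W(199,493,46)+W(333,493,46))/2)[:2]; print("packing",(pf-fm)@y)
for z in(36,46): 
  pd=((W(198,280,z)+W(336,280,z))/2); print("pad y",(pd[:2]-pk)@y,(pd[:2]-pk)@x,np.linalg.norm(W(198,280,z)-W(336,280,z)))
c=np.mean(s,0)[:2]
print("screws centre rel", (c-pk)@x,(c-pk)@y)
# knob top: ellipse
for z in(95,96.7,98):
  L=D(247,145,z);R=D(464,145,z);T=D(357,22,z);B=D(357,268,z);k=(L+R+T+B)/4
  print("knob",z,k[:2],np.linalg.norm(L-R),np.linalg.norm(T-B),(k[:2]-pk)@x,(k[:2]-pk)@y)
```

```text
screws [[ 435.16 -199.38]
 [ 516.17 -228.19]
 [ 572.03  -70.06]
 [ 491.07  -41.02]] [np.float64(167.93974821859197), np.float64(85.98147062904711), np.float64(167.71086182081356), np.float64(86.01009904651409)]
y [0.33 0.94] x [ 0.94 -0.33] [ 0.94 -0.34] yaw x -19.450652285835428 -19.65490733217052
jaw [ 465.36 -194.1    46.  ] [ 496.14 -204.81   46.  ] 32.59110777877528
pocket [ 490.57 -171.64]
packing 6.870147882818803
pad y 25.219604405364006 0.13735805164018344 31.53452813068201
pad y 26.166731914320092 0.18474966868727924 30.212792629745078
screws centre rel -0.02295617729843084 39.204716925007894
knob 95 [521.86 -83.75] 25.148809087100002 25.244301267560985 0.23749158072318038 93.28560985532802
knob 96.7 [521.72 -84.16] 24.910742697725713 25.00533091973134 0.24724714041026885 92.8551859426058
knob 98 [521.62 -84.48] 24.728691929380705 24.822588889038073 0.2547072742886559 92.52603824464174
```

Run:
```python
from h import *
delta([490.9,-170.9,240],np.radians(-19.5))
```

```text
lin [ 0.1053 -0.0051  0.2649] dr [0.0008 0.0002 0.0022] t 6.6
```

Request:
play_rows --linear '[[0.105,-0.005,0.05],[0.105,-0.005,0.18],[0.105,-0.005,0.265],[0.105,-0.005,0.265],[0.105,-0.005,0.265],[0.105,-0.005,0.265]]' --dr '[[0.0008,0,0.0022],[0.0008,0,0.0022],[0.0008,0,0.0022],[0.0008,0,0.0022],[0.0008,0,0.0022],[0.0008,0,0.0022]]'

```text
t: 7.35
tool_pos: [491.0, -171.2, 240.3]
orientation: [[0.334, 0.943, 0.0], [0.943, -0.334, -0.001], [-0.0, 0.001, -1.0]]
contact_force: [-0.6, -0.1, -1.0]
grip_width: 45.4
```

Run:
```python
from h import *
import time
delta([490.9,-170.9,190],np.radians(-19.5))
st,im=shot("side","s5");print(st["contact_force"])
cv2.imwrite("pics/s5c.png",cv2.resize(im[150:270,290:410,::-1],None,fx=5,fy=5,interpolation=cv2.INTER_CUBIC))
st,im=shot("wrist","w5")
delta([490.9,-170.9,190],np.radians(-19.5))
```

```text
lin [ 0.001  -0.0007  0.2011] dr [ 0.0002  0.0002 -0.0001] t 7.35
[-0.57457482 -0.1415702  -0.9505496 ]
lin [0.0006 0.0006 0.1995] dr [-0.0001  0.0001 -0.0001] t 7.45
```

View pics/s5c.png

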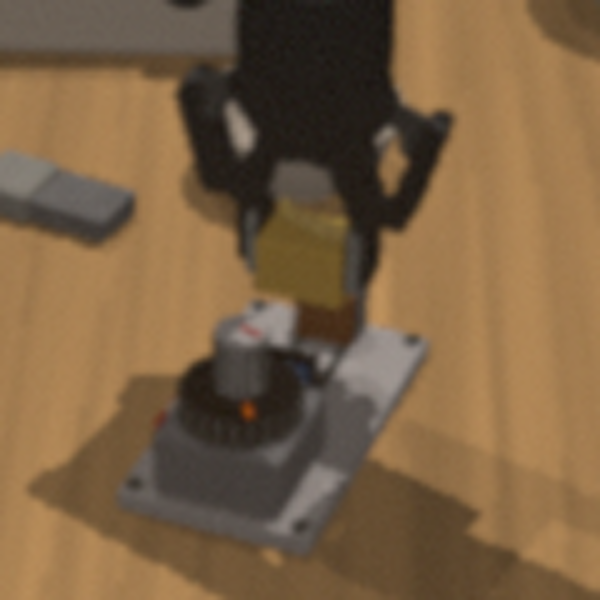

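View pics/w5.png

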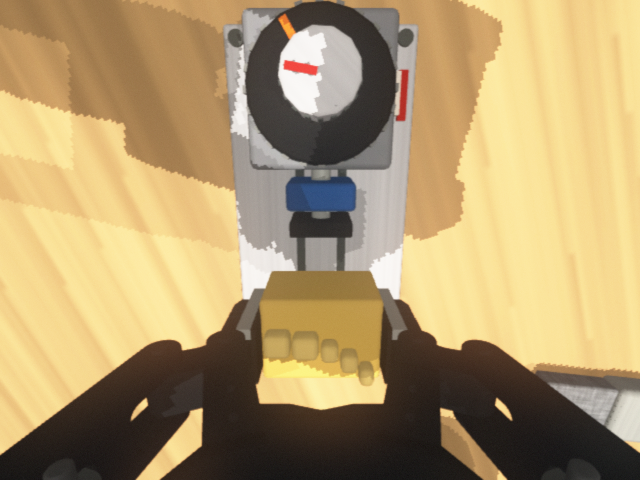

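The cast is centred over the jaws: its centre is at column 321 and the pad's at 322. I'll check its front lower edge (row 271) against the pad.

Run:
```python
from h import *
st=status.observe();y=np.array([.333,.943]);pk=np.array([490.57,-171.64])
for z in(63,65): print((onz("wrist",(321,271),z,st)[:2]-pk)@y)
print((onz("wrist",(321,236.5),46,st)[:2]-pk)@y, st["tool_pos"])
```

```text
16.31488985670345
17.107707180476112
27.767166476166864 [ 490.72596967 -170.98024758  239.86312849]
```

Request:
play_rows --linear '[[0.004,0,0.06],[0.004,0,0.12],[0.004,0,0.16],[0.004,0,0.185],[0.004,0,0.195],[0.004,0,0.195],[0.004,0,0.195]]' --dr '[[0,0,0],[0,0,0],[0,0,0],[0,0,0],[0,0,0],[0,0,0],[0,0,0]]'

```text
t: 8.32
tool_pos: [490.7, -169.8, 190.4]
orientation: [[0.334, 0.943, -0.001], [0.943, -0.334, 0.0], [-0.0, -0.001, -1.0]]
contact_force: [0.5, -0.2, -1.0]
grip_width: 45.1
```

Request:
play_rows --linear '[[0,0,0.004],[0,0,0.006],[0,0,0.008],[0,0,0.01],[0,0,0.01]]' --dr '[[0,0,0],[0,0,0],[0,0,0],[0,0,0],[0,0,0]]'

```text
t: 8.95
tool_pos: [490.5, -169.7, 187.9]
orientation: [[0.334, 0.943, -0.002], [0.943, -0.334, 0.001], [-0.0, -0.003, -1.0]]
contact_force: [-1.8, 0.9, 5.5]
grip_width: 45.0
```

Contact felt at z ≈ 188, as expected. Releasing.

Request:
play_rows --linear '[[0,0,0],[0,0,0],[0,0,0],[0,0,0]]' --dr '[[0,0,0],[0,0,0],[0,0,0],[0,0,0]]' --gripper 0.45

```text
t: 9.45
tool_pos: [490.4, -169.7, 187.3]
orientation: [[0.334, 0.943, -0.002], [0.943, -0.334, 0.001], [-0.0, -0.003, -1.0]]
contact_force: [-0.4, 1.1, 0.2]
grip_width: 62.0
```

Request:
play_rows --linear '[[0,0,-0.01],[0,0,-0.04],[0,0,-0.12],[0,0,-0.25],[0,0,-0.37],[-0.05,0,-0.4],[-0.1,0,-0.4],[-0.1,0,-0.4],[-0.1,0,-0.4]]' --dr '[[0,0,0],[0,0,0],[0,0,0],[0,0,0],[0,0,0],[0,0,0],[0,0,0],[0,0,0],[0,0,0]]'

```text
t: 10.58
tool_pos: [481.7, -193.3, 286.0]
orientation: [[0.335, 0.942, -0.005], [0.942, -0.335, 0.003], [0.001, -0.005, -1.0]]
contact_force: [-0.6, -0.3, -0.2]
grip_width: 62.0
```

Run:
```python
from h import *
st,im=shot("wrist","w6");np.save("w6st.npy",st,allow_pickle=True);print(st["tool_pos"])
```

```text
[ 481.68505264 -193.32527935  285.96652345]
```

View pics/w6.png

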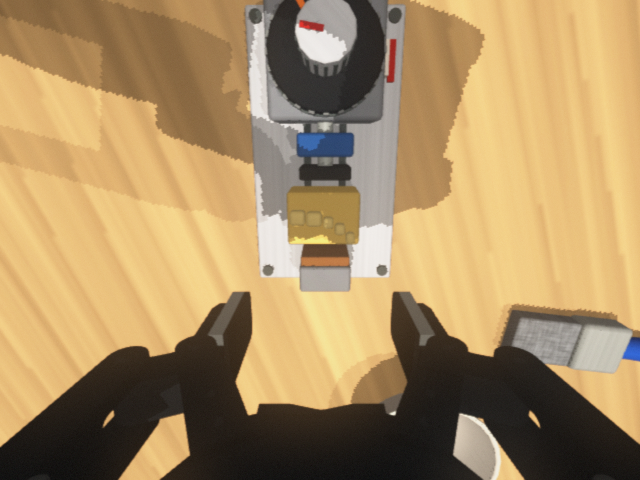

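The cast stands upright in the pocket with gaps at both jaws: rows 187–243, with the pad edge at 180 and the packing at 248 and below. Next is the knob. I'll pre-turn the wrist counter-clockwise so a single grip covers the whole stroke.

Run:
```python
from h import *
s=status.observe();print(s["joint_positions"].round(3))
delta([521.7,-84.2,305],np.radians(128))
```

```text
[-0.548  0.223  1.787 -0.     1.136 -0.207]
lin [ 0.4641  0.0041 -0.075 ] dr [-3.000e-04 -2.100e-03 -8.196e-01] t 10.62
```

Request:
play_rows --linear '[[0,0,-0.075],[0.08,0,-0.075],[0.2,0,-0.075],[0.35,0.004,-0.075],[0.464,0.004,-0.075],[0.464,0.004,-0.075],[0.464,0.004,-0.075]]' --dr '[[0,-0.002,-0.055],[0,-0.002,-0.11],[0,-0.002,-0.165],[0,-0.002,-0.22],[0,-0.002,-0.275],[0,-0.002,-0.33],[0,-0.002,-0.4]]' --gripper 0.45

```text
t: 11.5
tool_pos: [522.0, -83.3, 305.4]
orientation: [[-0.778, 0.628, -0.002], [0.628, 0.778, -0.004], [-0.001, -0.005, -1.0]]
contact_force: [-0.7, 0.6, -0.2]
grip_width: 62.0
```

Run:
```python
from h import *
s=status.observe();print(s["joint_positions"].round(3),s["tool_pos"])
delta([521.7,-84.2,305],np.radians(128))
```

```text
[-0.321  0.215  1.751 -0.005  1.176 -1.21 ] [522.04165498 -83.28809934 305.39846838]
lin [-0.0012 -0.0037  0.0016] dr [-0.0015 -0.0007 -0.4273] t 11.5
```

Request:
play_rows --linear '[[0,-0.003,0],[0,-0.003,0],[0,-0.003,0],[0,-0.003,0],[0,-0.003,0],[0,-0.003,0],[0,-0.003,0],[0,-0.003,0],[0,-0.003,0]]' --dr '[[-0.0015,0,-0.055],[-0.0015,0,-0.11],[-0.0015,0,-0.165],[-0.0015,0,-0.22],[-0.0015,0,-0.275],[-0.0015,0,-0.33],[-0.0015,0,-0.38],[-0.0015,0,-0.38],[-0.0015,0,-0.38]]'

```text
t: 12.62
tool_pos: [521.5, -84.7, 305.8]
orientation: [[-0.875, -0.484, -0.001], [-0.484, 0.875, -0.0], [0.001, 0.0, -1.0]]
contact_force: [0.0, -0.3, -0.5]
grip_width: 62.1
```

Run:
```python
from h import *
st,im=shot("wrist","w7");np.save("w7st.npy",st,allow_pickle=True);print(st["tool_pos"],st["joint_positions"].round(3),st["torque"],st["orientation"])
print(proj("wrist",[521.7,-84.2,96.7],st))
```

```text
[521.52311951 -84.71147284 305.80961754] [-3.250e-01  2.140e-01  1.752e+00 -1.000e-03  1.177e+00 -2.400e+00] [ 0.01274864  0.01439494 -0.02593813] [[-8.75262223e-01 -4.83647571e-01 -1.03351615e-03]
 [-4.83647678e-01  8.75262759e-01 -1.60610445e-04]
 [ 9.82277046e-04  3.59281429e-04 -9.99999453e-01]]
[321.40924415 275.86249445]
```

View pics/w7.png

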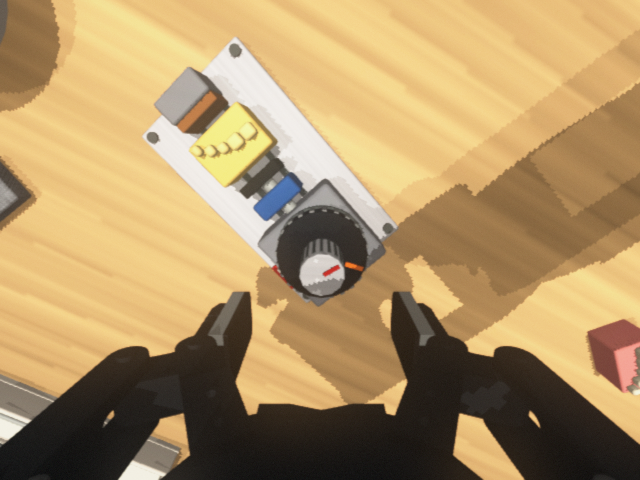

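Run:
```python
import cv2
im=cv2.imread("pics/w7.png")
cv2.imwrite("pics/w7c.png",cv2.resize(im[200:310,265:380],None,fx=5,fy=5,interpolation=cv2.INTER_CUBIC))
```

```text
(no output)
```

View pics/w7c.png

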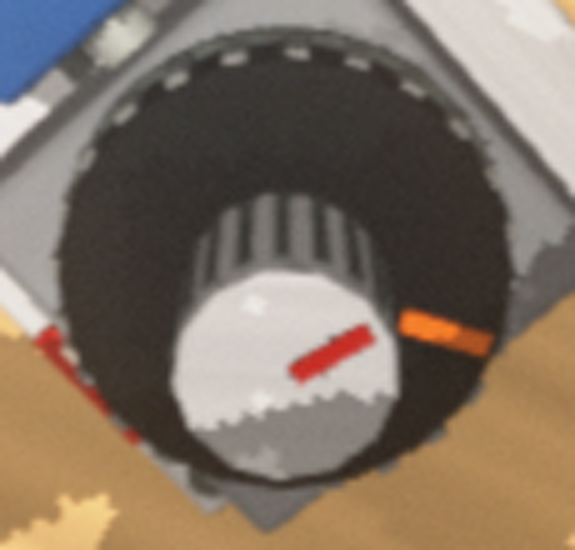

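Run:
```python
from h import *
np.set_printoptions(precision=2,suppress=True)
a=np.load("w4st.npy",allow_pickle=True).item();b=np.load("w7st.npy",allow_pickle=True).item()
print(tri(ray("wrist",(355.5/4+230-.375,145/4-.375),a),ray("wrist",(321.6,274.8),b)))
for z in (95,97):print(onz("wrist",(321.6,274.8),z,b), np.linalg.norm(onz("wrist",(265+171/5,275),z,b)-onz("wrist",(265+399/5,275),z,b)))
delta([521.4,-84.4,247],np.arctan2(b["orientation"][1,1],b["orientation"][0,1]))
```

```text
(array([521.6, -84.2,  95.2]), [np.float64(0.08292452980301417), np.float64(0.0829245298030639)])
[521.69 -84.08  95.  ] 25.609794826805643
[520.99 -84.47  97.  ] 25.324131479725143
lin [-0.    0.    0.24] dr [ 0. -0.  0.] t 12.68
```

Request:
play_rows --linear '[[-0.001,0,0.06],[-0.001,0,0.13],[-0.001,0,0.19],[-0.001,0,0.23],[-0.001,0,0.246],[-0.001,0,0.246],[-0.001,0,0.246]]' --dr '[[0,0,0],[0,0,0],[0,0,0],[0,0,0],[0,0,0],[0,0,0],[0,0,0]]'

```text
t: 13.55
tool_pos: [522.1, -84.9, 245.3]
orientation: [[-0.874, -0.485, 0.001], [-0.485, 0.874, -0.001], [-0.0, -0.001, -1.0]]
contact_force: [0.7, 0.9, 0.0]
grip_width: 61.8
```

Run:
```python
from h import *
for i in range(2):
  st,im=shot("wrist",f"w8");print(st["tool_pos"],st["contact_force"],st["torque"])
```

```text
[522.14736518 -84.9209287  245.28759893] [0.67813265 0.85189743 0.03128151] [-0.00278565 -0.02514879 -0.00041905]
[522.15174363 -84.92531778 245.37252522] [0.83532119 0.04968127 0.13163136] [ 0.00515351 -0.00764901 -0.00847107]
```

View pics/w8.png

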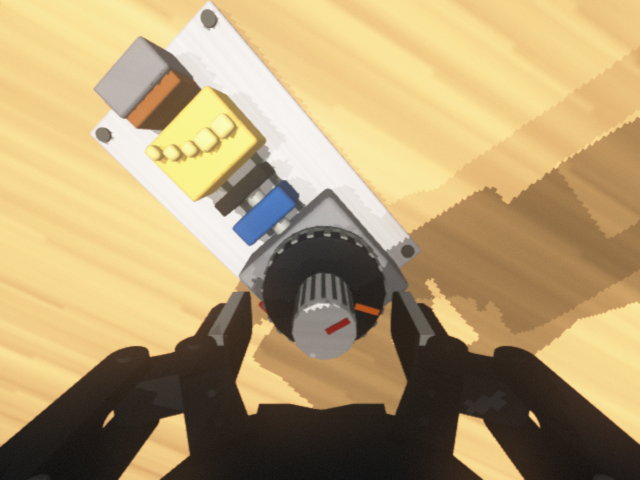

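Request:
play_rows --linear '[[0,0.004,0],[0,0.004,0],[0,0.004,0],[0,0.004,0],[0,0.004,0],[0,0.004,0],[0,0.004,0],[0,0.004,0]]' --dr '[[0,0,0],[0,0,0],[0,0,0],[0,0,0],[0,0,0],[0,0,0],[0,0,0],[0,0,0]]' --gripper -1

```text
t: 14.65
tool_pos: [521.5, -84.1, 245.2]
orientation: [[-0.874, -0.485, 0.0], [-0.485, 0.874, -0.001], [0.0, -0.001, -1.0]]
contact_force: [-1.4, -0.6, 6.0]
grip_width: 24.1
```

Run:
```python
from h import *
st=status.observe();print(st["tool_pos"],st["contact_force"],st["torque"],st["joint_positions"].round(3)[5],st["orientation"].T@st["contact_force"])
```

```text
[521.45012478 -84.06600519 245.16439666] [-1.41670545 -0.59376113  5.96961331] [-0.09523836  0.2655495  -0.00053574] -2.401 [ 1.52913445  0.16408185 -5.96914689]
```

Request:
play_rows --linear '[[0,0,0],[0,0,0],[0,0,0],[0,0,0],[0,0,0]]' --dr '[[0,0,0.03],[0,0,0.06],[0,0,0.09],[0,0,0.12],[0,0,0.15]]'

```text
t: 15.28
tool_pos: [521.5, -84.1, 245.2]
orientation: [[-0.999, -0.033, 0.0], [-0.033, 0.999, -0.001], [0.0, -0.001, -1.0]]
contact_force: [-1.1, -1.5, 5.2]
grip_width: 24.0
```

```bash
cat > o.py <<'E'
from h import *
np.set_printoptions(precision=3,suppress=True)
st=status.observe();R=st["orientation"];print(st["t"],st["tool_pos"],"F",st["contact_force"],"M",st["torque"],"q6",st["joint_positions"][5],"tau6",st["joint_torque"][5],"qd6",st["qd"][5],"yaw",np.arctan2(R[1,1],R[0,1]),"tilt",R[:2,2],"Ftool",R.T@st["contact_force"],st["grip_width"])
E
python3 o.py
```

```text
15.275 [521.459 -84.059 245.163] F [-1.106 -1.454  5.225] M [-0.032  0.244  0.16 ] q6 -1.9267755446051498 tau6 -0.4529495257884264 qd6 0.74548840665306 yaw 1.603834471840083 tilt [ 0.    -0.001] Ftool [ 1.154 -1.422 -5.224] 23.95633960482239
```

Request:
play_rows --linear '[[0,0,0],[0,0,0],[0,0,0],[0,0,0],[0,0,0]]' --dr '[[0,0,0.03],[0,0,0.06],[0,0,0.09],[0,0,0.12],[0,0,0.15]]'

```text
t: 15.9
tool_pos: [521.4, -84.1, 245.1]
orientation: [[-0.906, 0.424, -0.0], [0.424, 0.906, -0.001], [-0.0, -0.001, -1.0]]
contact_force: [-1.8, -0.1, 5.6]
grip_width: 24.3
```

```bash
python3 o.py; python3 -c "
from h import *
st,im=shot('wrist','w9')"
```

```text
15.9 [521.443 -84.057 245.142] F [-1.775 -0.078  5.55 ] M [-0.03   0.3    0.225] q6 -1.4555556311633049 tau6 -0.4529122542589903 qd6 0.7453483151254013 yaw 1.1325936442559068 tilt [-0.    -0.001] Ftool [ 1.572 -0.829 -5.55 ] 24.341420470391967
```

View pics/w9.png

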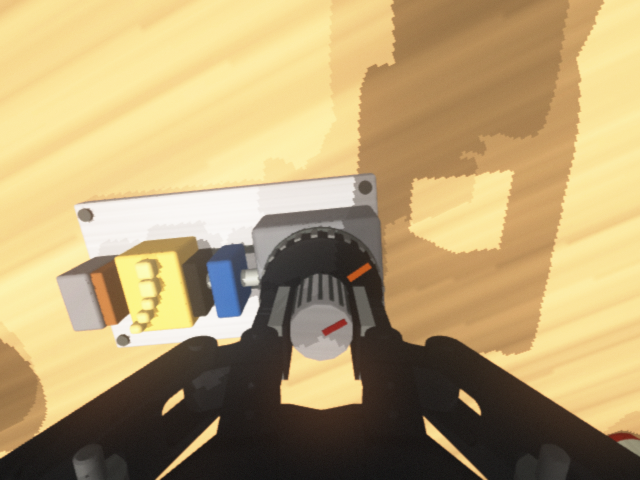

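Run:
```python
from h import *
st=np.load("w7st.npy",allow_pickle=True).item()
print(onz("wrist",(354,266.2),62.7,st)); s=status.observe(); print(onz("wrist",(359.5,271.5),62.7,s)); print(s["joint_torque"][5],s["qd"][5],s["torque"])
o=np.load("w4st.npy",allow_pickle=True).item()
print(onz("wrist",(230+262/4,9.5),62.7,o))
```

```text
[517.21002205 -61.91467871  62.7       ]
[517.79551408 -62.08565444  62.7       ]
0.21588442381471395 -0.12262963557440713 [-0.10208696  0.23458204 -0.12535686]
[516.93753249 -60.32546085  62.7       ]
```

Request:
play_rows --linear '[[0,0,0],[0,0,0],[0,0,0],[0,0,0],[0,0,0]]' --dr '[[0,0,0.03],[0,0,0.06],[0,0,0.09],[0,0,0.12],[0,0,0.15]]'

```text
t: 16.58
tool_pos: [521.4, -84.1, 245.2]
orientation: [[-0.614, 0.789, -0.0], [0.789, 0.614, -0.001], [-0.001, -0.001, -1.0]]
contact_force: [-2.0, -1.3, 6.0]
grip_width: 24.0
```

```bash
python3 o.py; python3 -c "
from h import *
st,im=shot('wrist','w10')"; python3 o.py
```

```text
16.575 [521.448 -84.068 245.151] F [-1.977 -1.296  5.953] M [-0.094  0.293  0.206] q6 -0.9843316305443197 tau6 -0.44783460907638073 qd6 0.7455601990001949 yaw 0.6613709296042968 tilt [-0.    -0.001] Ftool [ 0.187 -2.36  -5.952] 24.019775856580516
16.625 [521.437 -84.071 245.162] F [-1.508 -1.538  5.489] M [-0.084  0.26  -0.013] q6 -0.9818039701037472 tau6 0.22354872431606054 qd6 -0.12174219358111867 yaw 0.6588164900224729 tilt [-0.    -0.001] Ftool [-0.297 -2.137 -5.488] 24.484511207726513
```

View pics/w10.png

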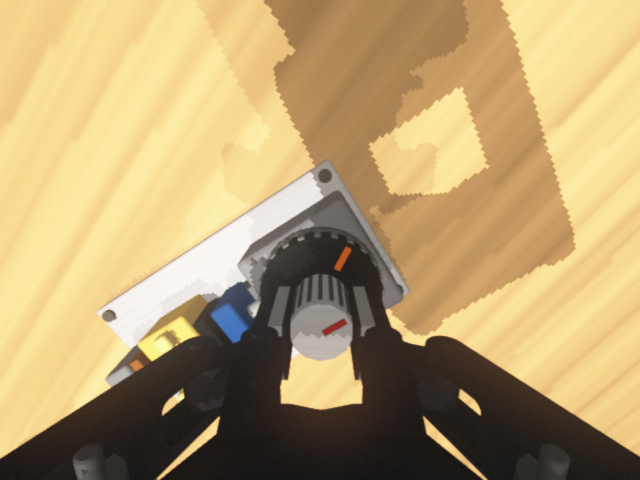

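No slip: the knob's red mark turns with the hand. I'm at 1.42 rad with no rise in torque, so smaller steps from here.

Request:
play_rows --linear '[[0,0,0],[0,0,0]]' --dr '[[0,0,0.03],[0,0,0.06]]'

```text
t: 16.88
tool_pos: [521.5, -84.1, 245.2]
orientation: [[-0.455, 0.89, 0.0], [0.89, 0.455, -0.001], [-0.001, -0.0, -1.0]]
contact_force: [-1.4, -0.7, 6.0]
grip_width: 24.6
```

```bash
python3 o.py
```

```text
16.875 [521.455 -84.08  245.18 ] F [-1.434 -0.664  6.006] M [-0.116  0.317  0.12 ] q6 -0.7958130588135325 tau6 -0.449006874114275 qd6 0.7455786755824412 yaw 0.4728800978278267 tilt [ 0.    -0.001] Ftool [ 0.056 -1.582 -6.006] 24.557669185260945
```

Request:
play_rows --linear '[[0,0,0],[0,0,0]]' --dr '[[0,0,0.025],[0,0,0.05]]'

```text
t: 17.12
tool_pos: [521.5, -84.1, 245.2]
orientation: [[-0.311, 0.95, -0.0], [0.95, 0.311, -0.001], [-0.001, -0.0, -1.0]]
contact_force: [-1.6, -1.4, 5.5]
grip_width: 24.5
```

```bash
python3 o.py
```

```text
17.125 [521.457 -84.079 245.167] F [-1.551 -1.431  5.488] M [-0.106  0.294  0.199] q6 -0.6392591344672945 tau6 -0.34506306052207947 qd6 0.6205013605902672 yaw 0.3163485141700074 tilt [-0.    -0.001] Ftool [-0.883 -1.921 -5.486] 24.45080786513616
```

Request:
play_rows --linear '[[0,0,0],[0,0,0]]' --dr '[[0,0,0.025],[0,0,0.05]]'

```text
t: 17.38
tool_pos: [521.5, -84.1, 245.2]
orientation: [[-0.159, 0.987, 0.0], [0.987, 0.159, -0.001], [-0.001, -0.0, -1.0]]
contact_force: [-0.7, -0.7, 5.9]
grip_width: 24.4
```

```bash
python3 o.py
```

```text
17.375 [521.457 -84.088 245.189] F [-0.747 -0.728  5.859] M [-0.048  0.309  0.172] q6 -0.4821545784912169 tau6 -0.34546226263046265 qd6 0.6224544425089531 yaw 0.15922594612875218 tilt [ 0.    -0.001] Ftool [-0.606 -0.854 -5.858] 24.359973438155514
```

Request:
play_rows --linear '[[0,0,0],[0,0,0]]' --dr '[[0,0,0.025],[0,0,0.05]]'

```text
t: 17.62
tool_pos: [521.4, -84.1, 245.1]
orientation: [[-0.002, 1.0, -0.0], [1.0, 0.002, -0.001], [-0.001, -0.0, -1.0]]
contact_force: [-1.7, 0.1, 5.2]
grip_width: 24.1
```

```bash
python3 o.py
```

```text
17.625 [521.424 -84.094 245.124] F [-1.692  0.116  5.227] M [-0.086  0.399  0.18 ] q6 -0.3250976974744878 tau6 -0.3454054892063141 qd6 0.6225533017128533 yaw 0.0021434149346183447 tilt [-0.    -0.001] Ftool [ 0.114 -1.693 -5.227] 24.114121948226146
```

Run:
```python
from h import *
st,im=shot("wrist","w11"); st,im=shot("side","s11")
cv2.imwrite("pics/s11c.png",cv2.resize(im[170:270,300:400,::-1],None,fx=6,fy=6,interpolation=cv2.INTER_CUBIC))
```

```text
(no output)
```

View pics/w11.png

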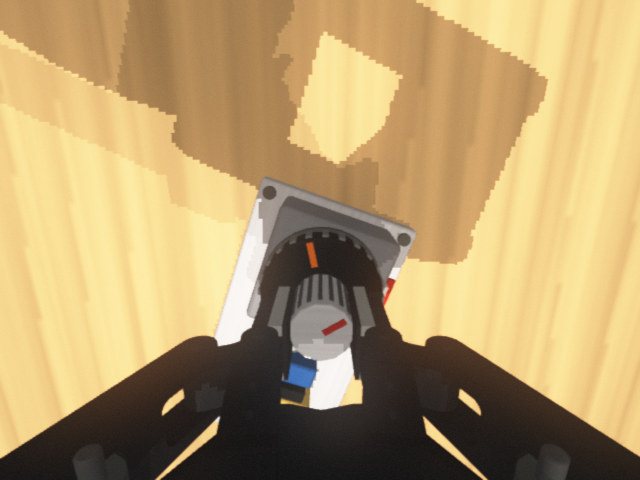

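View pics/s11c.png

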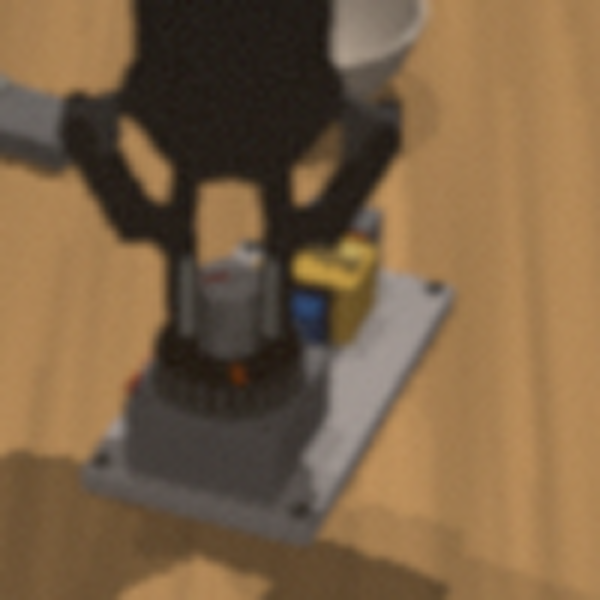

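The cast is nearly at the packing and the ring mark has not moved. Continuing by feel.

Request:
play_rows --linear '[[0,0,0],[0,0,0]]' --dr '[[0,0,0.025],[0,0,0.05]]'

```text
t: 17.98
tool_pos: [521.4, -84.1, 245.2]
orientation: [[0.154, 0.988, -0.0], [0.988, -0.154, -0.001], [-0.001, 0.0, -1.0]]
contact_force: [-1.8, -0.7, 5.7]
grip_width: 24.2
```

```bash
python3 o.py
```

```text
17.975 [521.444 -84.07  245.163] F [-1.815 -0.659  5.676] M [-0.129  0.274  0.172] q6 -0.16808058841931553 tau6 -0.3461812064051628 qd6 0.6219247910469966 yaw -0.1548530783805891 tilt [-0.    -0.001] Ftool [-0.937 -1.691 -5.675] 24.213024850585853
```

Request:
play_rows --linear '[[0,0,0],[0,0,0]]' --dr '[[0,0,0.025],[0,0,0.05]]'

```text
t: 18.23
tool_pos: [521.4, -84.1, 245.2]
orientation: [[0.307, 0.952, -0.0], [0.952, -0.307, -0.001], [-0.001, 0.0, -1.0]]
contact_force: [-1.9, -0.8, 5.7]
grip_width: 24.1
```

```bash
python3 o.py
```

```text
18.225 [521.445 -84.076 245.167] F [-1.935 -0.834  5.697] M [-0.113  0.313  0.23 ] q6 -0.011046504627251598 tau6 -0.300251254811883 qd6 0.6212559794719864 yaw -0.3118854534352238 tilt [-0.    -0.001] Ftool [-1.393 -1.584 -5.696] 24.058499978474927
```

The load-side torque rose by 0.046 N·m in the last step (joint 6, at equal speed), which is about 6.5 N. The wrist moment agrees at 0.23. I need about 0.08 rad more.

Request:
play_rows --linear '[[0,0,0]]' --dr '[[0,0,0.025]]'

```text
t: 18.35
tool_pos: [521.4, -84.1, 245.2]
orientation: [[0.38, 0.925, -0.0], [0.925, -0.38, -0.001], [-0.001, 0.0, -1.0]]
contact_force: [-2.5, 0.2, 5.6]
grip_width: 24.3
```

```bash
python3 o.py
```

```text
18.35 [521.435 -84.058 245.155] F [-2.474  0.169  5.596] M [-0.124  0.32   0.213] q6 0.0674168486847133 tau6 -0.27863130904734135 qd6 0.623270639340489 yaw -0.3902727975070889 tilt [-0.    -0.001] Ftool [-0.791 -2.35  -5.596] 24.308921319466265
```

That is a total rise of about 0.068 N·m, or about 9.7 N. I'll hold, then let go and lift straight up.

Request:
play_rows --linear '[[0,0,0],[0,0,0],[0,0,0],[0,0,0]]' --dr '[[0,0,0],[0,0,0],[0,0,0],[0,0,0]]'

```text
t: 18.85
tool_pos: [521.4, -84.1, 245.2]
orientation: [[0.379, 0.925, -0.0], [0.925, -0.379, -0.001], [-0.001, 0.0, -1.0]]
contact_force: [-1.2, -2.0, 5.7]
grip_width: 23.9
```

```bash
python3 o.py
```

```text
18.85 [521.442 -84.118 245.163] F [-1.176 -2.014  5.72 ] M [-0.094  0.27  -0.016] q6 0.06564641297479153 tau6 -0.06092264084145427 qd6 -0.0018409702073179477 yaw -0.38887800801196737 tilt [-0.    -0.001] Ftool [-2.314 -0.322 -5.718] 23.92088823297568
```

Request:
play_rows --linear '[[0,0,0],[0,0,0],[0,0,0],[0,0,0]]' --dr '[[0,0,0],[0,0,0],[0,0,0],[0,0,0]]' --gripper 0.3

```text
t: 19.35
tool_pos: [521.3, -83.9, 244.5]
orientation: [[0.379, 0.925, -0.001], [0.925, -0.379, -0.0], [-0.001, -0.0, -1.0]]
contact_force: [-0.2, -0.7, 0.4]
grip_width: 55.5
```

Request:
play_rows --linear '[[0,0,-0.04],[0,0,-0.12],[0,0,-0.24],[0,0,-0.24],[0,0,-0.24],[0,0,-0.24]]' --dr '[[0,0,0],[0,0,0],[0,0,0],[0,0,0],[0,0,0],[0,0,0]]'

```text
t: 20.1
tool_pos: [520.7, -83.7, 303.4]
orientation: [[0.379, 0.925, -0.003], [0.925, -0.379, 0.0], [-0.001, -0.003, -1.0]]
contact_force: [-1.7, 0.3, -0.7]
grip_width: 55.4
```

Run:
```python
from h import *
st,im=shot("wrist","w12");np.save("w12st.npy",st,allow_pickle=True);print(st["tool_pos"],st["torque"])
```

```text
[520.71130794 -83.7080985  303.40871978] [-0.0323581   0.01754226 -0.02123364]
```

View pics/w12.png

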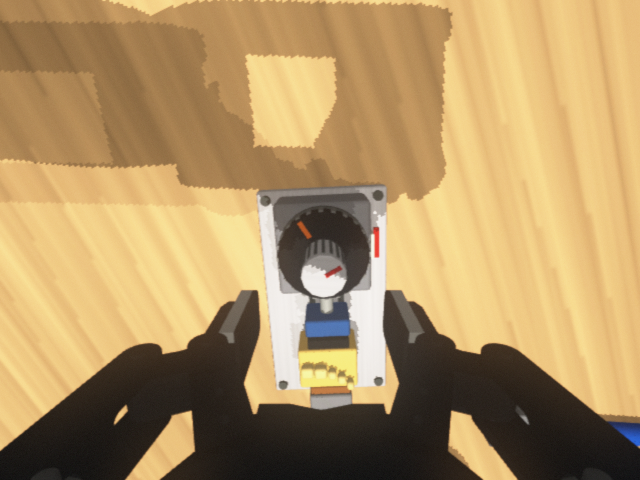

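Request:
play_rows --linear '[[-0.1,0,-0.02],[-0.25,0,-0.04],[-0.36,0,-0.05],[-0.36,0,-0.05],[-0.36,0,-0.05]]' --dr '[[0,0.001,-0.013],[0,0.001,-0.013],[0,0.001,-0.013],[0,0.001,-0.013],[0,0.001,-0.013]]'

```text
t: 20.78
tool_pos: [487.1, -166.8, 316.5]
orientation: [[0.341, 0.94, -0.0], [0.94, -0.341, 0.004], [0.003, -0.002, -1.0]]
contact_force: [-0.0, -0.0, 0.5]
grip_width: 55.6
```

Run:
```python
from h import *
st,im=shot("wrist","w13");np.save("w13st.npy",st,allow_pickle=True);print(st["tool_pos"],st["torque"])
cv2.imwrite("pics/w13c.png",cv2.resize(im[0:290,220:440,::-1],None,fx=2.6,fy=2.6,interpolation=cv2.INTER_CUBIC)[:750][:600] if 0 else cv2.resize(im[130:300,230:430,::-1],None,fx=3.5,fy=3.5,interpolation=cv2.INTER_CUBIC))
b=np.load("w12st.npy",allow_pickle=True).item()
print("mark",onz("wrist",(305,230),62.7,b))
```

```text
[ 487.10374631 -166.79103683  316.52899254] [-0.00292064 -0.01089497 -0.00142254]
mark [517.60918748 -63.03324368  62.7       ]
```

View pics/w13.png

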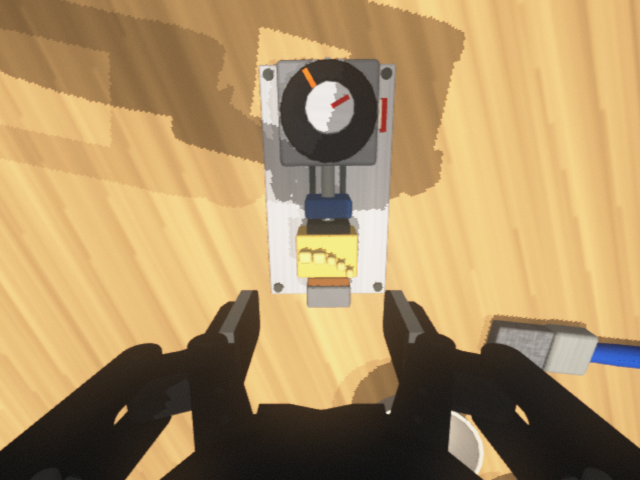

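View pics/w13c.png

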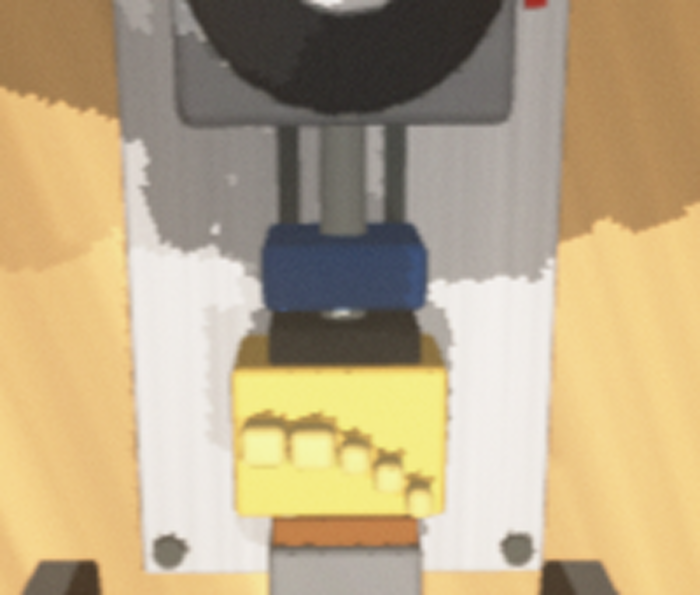

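The cast sits flush between the pad and the packing, centred across the jaws. The gap between the blue block and the pad has shrunk, so the spring is compressed. The ring mark is where it was at the start. Handing in.

```bash
python3 -c "
from rig import ticket
print(ticket.close_job())"
```

```text
the job is handed in; nothing more can be done
None
```

I stood the yellow cast in the clamp, let go of it, and closed the jaw with the inner knob to about 10 N. I then backed the arm clear and handed the job in at about 21 s. It reports no verdict, so these are my own readings.

- **Turning:** I turned the knob about 2.47 rad clockwise in one grip, with no re-grip needed. The knob's red mark stayed fixed relative to the fingers in the pictures, so it did not slip.
- **Squeeze:** The cast met the packing at about 2.23 rad. Joint 6 torque at equal speed then rose by 0.068 N·m, which is about 9.7 N. The turning past contact, about 0.235 rad, agrees.
- **Cast:** The last picture shows it upright, flush and centred between pad and packing.
- **Ring:** The mark read 517.6, −63.0 mm at the end. The first three pictures gave 516.9–517.8 and −60.3 to −62.1 mm, so it moved less than the reading error.
- **Other items:** The arm made no contact with them that I saw, but I did not measure their positions again.

Two readings disagreed. The wrist moment sensor was noisy (0.12–0.23 N·m while turning), so I relied on joint 6 torque instead. The picture-based contact estimate of about 2.05 rad was 0.2 rad short of what I felt, so I went by feel.

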